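# Switch on the sanding bench in order

## Robot

A 6-joint arm with a two-finger parallel gripper is mounted at the origin on the work surface; the furniture and walls round the work are solid. World frame = base frame: x ahead of the robot, y to its left, z up, the work surface at z = 0. Lengths are in mm, angles in rad, forces in N, time in s.
With the tool pointing down it reaches from about 300 to 775 mm from the base axis. Payload 14.6 kg.
Tool frame: the origin (TCP) lies at the very end of the fingers, on their centre line; the grasp point (between the pads) lies 19 mm behind it; z points along the fingers, y is the line along which they close (so a half turn about z gives the same grasp; the last joint's range is limited). The gripper opens to 94 mm and grips with 3 to 60 N. Pads are 16 mm wide; open, the fingers measure 119 mm over their backs; the gripper's body (75 mm by 177 mm) begins 78 mm behind the grasp point.
Start: joints at [-1.201, 0.3, 1.521, -0, 1.321, -0.067], TCP at [232.665, -498.353, 205.446] pointing down, gripper open.
Joint ranges: [-3.03, 3.03], [-0.79, 2.21], [0.23, 2.52], [-1.04, 4.18], [0, 3.07], [-2.55, 2.55]. Speed limits (rad/s): [2.22, 2.22, 2.57, 3.14, 3.14, 3.14].

## Interface

Orientations are given as [roll, pitch, yaw] about the fixed x, y, z axes, in that order (R = Rz(yaw) Ry(pitch) Rx(roll)).
In Python, from cell import manip, optics gives the robot as it stands.
- The arm moves only by the shell command python3 -m crank 'ROWS' [FORCE]. ROWS is JSON, a list of rows, each a list of 7 numbers: the opening in per cent of the stroke, from 0 (shut) to 100 (fully open), then the shift along the tool's x, y, z in mm, then the turn, a rotation vector about the tool's x, y, z in rad. A call has 1 to 10 rows; each row is the pose to reach, as a shift and turn from the pose commanded when the call began, along the tool's axes at that moment; what a row does not reach only later rows make up. A row lasts 1/10 s, in which the tool goes at most 50 mm and 8.59 degrees, less where a joint would pass 70% of its speed; a pose out of reach is approached as far as the arm can. A call with a gripper value outside its range is refused whole. The fingers move at their own pace and stop on an object; FORCE is the grip in N (left out, the last holds). Time passes only in rows, so rows that repeat a pose let the fingers close. It gives the time, the measured TCP pose, the force, the opening and the grip force at its end, in the units of the state.
- manip.read_state(): the state, without advancing time (a new reading comes with each control period).
- optics.camera(name): name is "scene" or "top"; returns (picture, depth): 400x640x3 uint8, red, green, blue; 400x640 float32, mm along the optical axis (not along the pixel's ray), 0 where there is no reading.
- optics.calibration(name): a dict with "camera_matrix" (3x3 intrinsics, pixels), "R" (3x3) and "t" (3): a world point X has camera coordinates R X + t. Camera axes: x right, y down, z forward; pixel columns grow to the right and rows downward; lengths in mm; the calibration is good to about 2 mm. A picture is of the moment at which its call begins. calibration takes no time and is no camera call.
- manip.sign_off(): hands the job in; it is judged then, once.
The state is a dict: "clock": time; "joints": joint angles; "qd": joint speeds; "effort": joint torques, N m; "eef_pos": TCP position; "eef_rot": TCP orientation; "wrist_force": force on the tool from outside, world axes, zero at the start; "moment": the same for the moment, N m; "finger_gap": finger opening in mm; "finger_force": force on a finger pad.
Only numpy, scipy, OpenCV 4.12 (cv2) and the standard library are available. Lean on these libraries where they do the work, as an engineer would, in place of code of your own. Each camera call takes 0.05 s, during which the arm holds its last target. There are 200 camera calls.

## Task

Switch on the bench for sanding: with the fingertips, lightly push in the green mains button, then the yellow dust extractor button, then the blue work lamp button, each all the way until it stays down. Leave the red heater button alone, do not press hard, and leave the switches and everything else on the bench standing where they are, with nothing picked up.

Things in the scene. Friction and masses are not known exactly. Their poses are not given: they have to be found in the camera images.
- green_station: mains switch: loose round grey housing 64 mm across with a green mushroom button on top; 0.7 kg, rubber foot; housing with metal collar is 60 mm high; origin at the centre of its underside, z up; a 12 mm cable gland sticks out 10 mm from its side (+x)
- green_button (a joint): travel of the green button: 0 = out, 0.010 m = fully in; moves straight down with about 4 N of friction (plus 30 N s/m of damping) and stays where it is pushed; no spring back. The cap sits on a soft rubber cushion that gives 2.5 N/mm, up to 7 mm, on top of this travel, so push a few mm farther. Counts as on beyond 0.007
- green_top (a point): centre of the top of the green button (head 38 mm across, 12 mm thick, flat top 30 mm across); 89.5 mm above the bench when out, 79.5 mm when fully in and let go, on the station's axis
- yellow_station: dust extractor switch: loose round grey housing 64 mm across with a yellow mushroom button on top; 0.7 kg, rubber foot; housing with metal collar is 60 mm high; origin at the centre of its underside, z up; a 12 mm cable gland sticks out 10 mm from its side (+x)
- yellow_button (a joint): travel of the yellow button: 0 = out, 0.010 m = fully in; moves straight down with about 4 N of friction (plus 30 N s/m of damping) and stays where it is pushed; no spring back. The cap sits on a soft rubber cushion that gives 2.5 N/mm, up to 7 mm, on top of this travel, so push a few mm farther. Counts as on beyond 0.007
- yellow_top (a point): centre of the top of the yellow button (head 38 mm across, 12 mm thick, flat top 30 mm across); 89.5 mm above the bench when out, 79.5 mm when fully in and let go, on the station's axis
- blue_station: work lamp switch: loose round grey housing 64 mm across with a blue mushroom button on top; 0.7 kg, rubber foot; housing with metal collar is 60 mm high; origin at the centre of its underside, z up; a 12 mm cable gland sticks out 10 mm from its side (+x)
- blue_button (a joint): travel of the blue button: 0 = out, 0.010 m = fully in; moves straight down with about 4 N of friction (plus 30 N s/m of damping) and stays where it is pushed; no spring back. The cap sits on a soft rubber cushion that gives 2.5 N/mm, up to 7 mm, on top of this travel, so push a few mm farther. Counts as on beyond 0.007
- blue_top (a point): centre of the top of the blue button (head 38 mm across, 12 mm thick, flat top 30 mm across); 89.5 mm above the bench when out, 79.5 mm when fully in and let go, on the station's axis
- red_station: heater switch: loose round grey housing 64 mm across with a red mushroom button on top; 0.7 kg, rubber foot; housing with metal collar is 60 mm high; origin at the centre of its underside, z up; a 12 mm cable gland sticks out 10 mm from its side (+x)
- red_button (a joint): travel of the red button: 0 = out, 0.010 m = fully in; moves straight down with about 4 N of friction (plus 30 N s/m of damping) and stays where it is pushed; no spring back. The cap sits on a soft rubber cushion that gives 2.5 N/mm, up to 7 mm, on top of this travel, so push a few mm farther. Counts as on beyond 0.007
- red_top (a point): centre of the top of the red button (head 38 mm across, 12 mm thick, flat top 30 mm across); 89.5 mm above the bench when out, 79.5 mm when fully in and let go, on the station's axis
- lane (a point): fixed point on the bench (z = 0) midway along the lane, about 0.22 m wide, in which the switches stand, axes at least 70 mm apart: left of it a 0.25 m high parts cabinet with cans on top up to about 0.42 m, right of it a 0.22 m high red tool box, a door 0.19 m behind it. Fingertips 0.30 m up pass over all in the lane; enter it from the front
- padlock: brass padlock lying flat, 64x42x18 mm; loose bystander, origin at the centre of its underside
- electrical_tape: black roll of tape lying flat, 58 mm across, 19 mm high; loose bystander, origin at the centre of its underside
- coach_bolt: steel bolt with a nut lying flat, 22x79x19 mm; loose bystander, origin at the centre of its underside
- spark_plug_box: small blue card box, 30x90x30 mm; loose bystander, origin at the centre of its underside

How it is judged (in metres and radians):
On the way, in this order (a step that is already met when the one before it is completed fails the run):
1. the green button is pushed in (value of joint green_button above 0.007 m), for 0.2 s.
2. the yellow button is pushed in (value of joint yellow_button above 0.007 m), for 0.2 s.
3. the blue button is pushed in (value of joint blue_button above 0.007 m), for 0.2 s.
At the end, for the whole second after the job is handed in: Green, yellow and blue buttons are more than 7 mm in (of 10 mm), red is less than 3 mm in, and all four switches stand upright, at rest, within 20 mm of where they stood (value of joint each of green_button, yellow_button, blue_button above 0.007 m and value of joint red_button below 0.003 m and distance of each of green_station, yellow_station, blue_station, red_station from where it was at the start of the episode below 0.02 m and angle between each of green_station, yellow_station, blue_station, red_station's own z axis and vertical below 0.1 rad and linear speed of each of green_station, yellow_station, blue_station, red_station below 0.02 m/s); the robot touches nothing.
It fails at once if yellow is pushed in before green is on, or blue before yellow is on ((value of joint yellow_button above 0.003 m and value of joint green_button below 0.007 m) or (value of joint blue_button above 0.003 m and value of joint yellow_button below 0.007 m)).
It fails at once if the red button is pushed in (more than 3 mm) (value of joint red_button above 0.003 m).
It fails at once if a switch is pressed hard (over 40 N) (contact force between any of the arm, the fingers and green_station above 40 N or contact force between any of the arm, the fingers and yellow_station above 40 N or contact force between any of the arm, the fingers and blue_station above 40 N or contact force between any of the arm, the fingers and red_station above 40 N).
It fails at once if a switch is lifted, tipped or shifted (12 mm up, 0.3 rad, 20 mm) (height (world z) of any of green_station, yellow_station, blue_station, red_station above 0.012 m or angle between any of green_station, yellow_station, blue_station, red_station's own z axis and vertical above 0.3 rad or distance of any of green_station, yellow_station, blue_station, red_station from where it was at the start of the episode above 0.02 m).
It fails at once if a bystander is moved more than 20 mm (distance of any of padlock, electrical_tape, coach_bolt, spark_plug_box from where it was at the start of the episode above 0.02 m).
It also fails if it takes over 48 s, if anything falls off the work surface, if the arm or the gripper's body presses on something with over 40 N, if the wrist force passes 120 N, or if a joint passes its speed limit or range.

## Working session

There is one attempt and no reset: what is moved stays moved. The work goes in short steps, Python scripts to look and compute and a shell command to move; the robot and the scene stay as the last step left them, time stands still between calls to the robot, and variables do not carry over. Pictures are saved under pics/ and viewed, at most 10 in all, crops included, and the job is handed in when it is done.

```bash
mkdir -p pics
python3 - <<'E'
from cell import manip, optics
import cv2,numpy as np
for n in("scene","top"):
    p,d=optics.camera(n); cv2.imwrite(f"pics/{n}0.png",p[:,:,::-1]); np.save(f"pics/{n}0.npy",d); c=optics.calibration(n); print(n,{k:np.round(v,3).tolist() for k,v in c.items()})
print(manip.read_state())
E
```

```text
scene {'camera_matrix': [[433.006, 0.0, 320.292], [0.0, 433.006, 197.331], [0.0, 0.0, 1.0]], 'R': [[-0.685, -0.728, 0.025], [-0.388, 0.336, -0.858], [0.616, -0.598, -0.513]], 't': [439.614, 202.103, 711.092]}
top {'camera_matrix': [[407.962, 0.0, 318.691], [0.0, 407.962, 196.08], [0.0, 0.0, 1.0]], 'R': [[0.019, -0.999, 0.033], [-0.992, -0.023, -0.123], [0.123, -0.03, -0.992]], 't': [142.457, 485.174, 901.608]}
{'clock': 0.1, 'joints': array([-1.20058265e+00,  3.00430851e-01,  1.52154585e+00,  1.00954708e-05,
        1.32069402e+00, -6.66169706e-02]), 'qd': array([ 6.55989787e-04, -2.02673022e-03, -1.74807800e-05,  8.96706667e-04,
       -3.30493615e-04,  1.95712018e-03]), 'effort': array([ 3.18115599e-03, -5.32645154e+01, -3.53281474e+01,  7.10438238e-02,
        2.34790274e-02, -4.92987010e-05]), 'eef_pos': array([ 232.59053678, -498.12769491,  204.92330761]), 'eef_rot': array([-3.14051763e+00, -8.15214599e-05,  4.36828101e-01]), 'wrist_force': array([0.71846326, 0.38214541, 0.07315207]), 'moment': array([-0.01737167,  0.01764714, -0.01597939]), 'finger_force': 0.0, 'finger_gap': 93.68574622567957}
```

View pics/scene0.png

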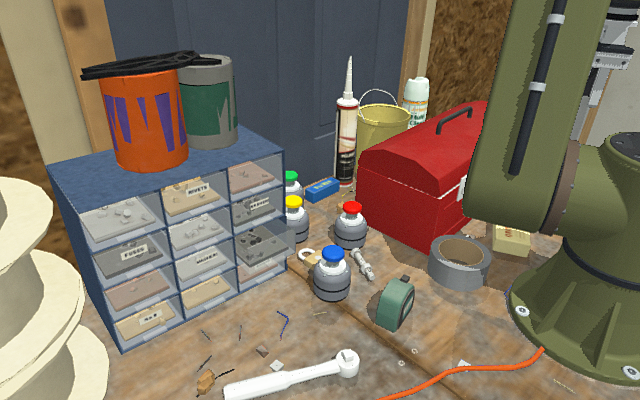

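View pics/top0.png

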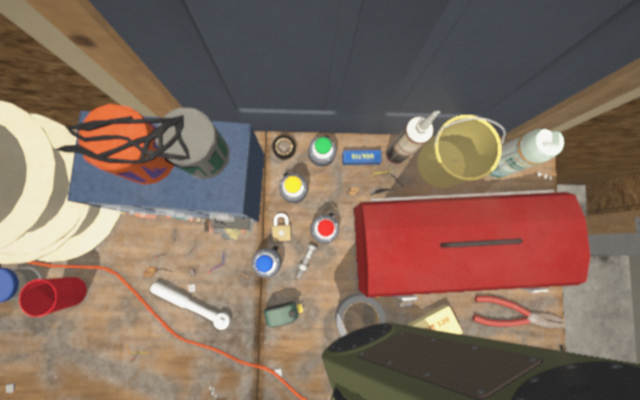

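The top view shows green (322,145), yellow (292,185), red (325,228) and blue (265,263). The padlock is near (281,227), the bolt near (307,258), the tape at (284,147) and the box at (362,156).

```bash
cat > h.py <<'E'
import numpy as np
from cell import manip,optics
def ray(n,u,v,z):
    c=optics.calibration(n);K,R,t=[np.array(c[k],float) for k in("camera_matrix","R","t")]
    o=-R.T@t; r=R.T@np.linalg.inv(K)@[u,v,1]; return o+r*(z-o[2])/r[2]
def dep(n,u,v,d):
    c=optics.calibration(n);K,R,t=[np.array(c[k],float) for k in("camera_matrix","R","t")]
    return R.T@(np.linalg.inv(K)@[u,v,1]*d-t)
E
python3 - <<'E'
from h import *; import cv2
W={"top":{"g":(322,145),"y":(292,185),"r":(325,228),"b":(265,263)},"scene":{"g":(291,176),"y":(294,202),"r":(352,208),"b":(332,253)}}
hue={"g":(50,80),"y":(24,34),"b":(100,120),"r":(0,8)}
for n in W:
    p=cv2.imread(f"pics/{n}0.png");D=np.load(f"pics/{n}0.npy");h=cv2.cvtColor(p,cv2.COLOR_BGR2HSV)
    for k,(u,v) in W[n].items():
        m=((h[...,0]>=hue[k][0])&(h[...,0]<=hue[k][1])&(h[...,1]>150)&(h[...,2]>90))
        m[:v-16]=0;m[v+17:]=0;m[:,:u-16]=0;m[:,u+17:]=0
        vs,us=np.nonzero(m); P=np.array([dep(n,a,b,D[b,a]) for a,b in zip(us,vs) if D[b,a]>0])
        T=P[abs(P[:,2]-89.5)<5]
        print(n,k,len(us),us.mean().round(1),vs.mean().round(1),"ray86",ray(n,us.mean(),vs.mean(),86).round(1)[:2],"topmean",T.mean(0).round(1),"mid",((T.min(0)+T.max(0))/2).round(1),len(T))
D=np.load("pics/top0.npy")
for a in[(250,200),(250,150),(365,220),(365,270),(320,60),(320,125),(363,190),(283,310),(355,315)]: print(a,dep("top",*a,D[a[1],a[0]]).round())
E
```

```text
top g 167 322.6 145.0 ray86 [586.6 147.8] topmean [586.1 147.8  88.2] mid [586.4 148.1  88.2] 167
top y 188 292.5 183.9 ray86 [499.8 210.7] topmean [499.4 210.6  88. ] mid [499.5 210.7  88.4] 185
top r 185 325.7 227.4 ray86 [408.5 138.3] topmean [408.5 138.4  88.1] mid [408.3 137.6  89. ] 185
top b 183 263.9 263.1 ray86 [331.8 265.7] topmean [331.8 265.6  88.1] mid [332.  265.4  88.9] 180
scene g 112 291.0 175.4 ray86 [580.5 147.2] topmean [579.3 148.3  88.8] mid [582.6 147.2  88.4] 94
scene y 184 293.2 201.2 ray86 [495.7 212.8] topmean [494.9 213.5  88.8] mid [497.4 213.   88.1] 154
scene r 458 358.2 205.3 ray86 [401.7 127.7] topmean [404.8 142.4  88.8] mid [408.4 140.6  88.4] 170
scene b 309 332.8 253.0 ray86 [328.9 269.2] topmean [328.2 269.7  88.7] mid [329.5 266.7  88.2] 262
(250, 200) [455. 289. 163.]
(250, 150) [539. 284. 224.]
(365, 220) [419.  69. 181.]
(365, 270) [325.  64. 154.]
(320, 60) [651. 164. 357.]
(320, 125) [647. 153.  35.]
(363, 190) [503.  47.  -2.]
(283, 310) [234. 224.  61.]
(355, 315) [216.  64.   2.]
```

```bash
python3 - <<'E'
from h import *
D=np.load("pics/top0.npy")
print("cabinet edge / door")
for v in (140,165,190,205):
    print(v,[(u,*dep("top",u,v,D[v,u]).round().astype(int).tolist()) for u in range(254,270,3)])
for u in (300,325,345):
    print(u,[dep("top",u,v,D[v,u]).round().astype(int).tolist() for v in range(60,136,15)])
for v in (200,240,280): print(v,[dep("top",u,v,D[v,u]).round().astype(int).tolist() for u in (350,354,358,362,366)])
E
python3 -m crank '[[0,0,0,-40,0,0,0],[0,0,0,-80,0,0,0],[0,0,0,-95,0,0,0],[0,0,0,-95,0,0,0]]' 20
```

```text
cabinet edge / door
140 [(254, 569, 283, 182), (257, 579, 282, 143), (260, 617, 294, -2), (263, 617, 286, 0), (266, 625, 282, -30), (269, 616, 272, 3)]
165 [(254, 525, 285, 153), (257, 534, 285, 111), (260, 544, 284, 60), (263, 555, 283, 8), (266, 556, 277, 2), (269, 557, 270, -1)]
190 [(254, 480, 287, 121), (257, 487, 287, 74), (260, 494, 287, 22), (263, 497, 282, -1), (266, 497, 275, -2), (269, 497, 268, -1)]
205 [(254, 451, 289, 100), (257, 456, 288, 53), (260, 461, 288, 1), (263, 463, 282, -13), (266, 462, 274, -1), (269, 462, 267, 0)]
300 [[650, 195, 356], [649, 196, 302], [650, 196, 235], [649, 197, 158], [647, 199, 67], [632, 199, -4]]
325 [[650, 157, 358], [649, 154, 306], [650, 151, 238], [653, 147, 151], [647, 143, 71], [627, 140, 21]]
345 [[656, 125, 347], [651, 121, 305], [647, 116, 249], [647, 108, 172], [648, 99, 74], [633, 92, 3]]
200 [[478, 78, 0], [478, 68, 0], [478, 59, -1], [479, 50, 0], [479, 40, 2]]
240 [[385, 77, 1], [385, 68, 1], [384, 66, 62], [382, 69, 141], [382, 68, 188]]
280 [[294, 76, 3], [293, 67, 0], [295, 60, 20], [300, 60, 85], [306, 63, 158]]
clock: 0.5
eef_pos: [232.9, -498.8, 302.4]
eef_rot: [3.138, 0.0, 0.437]
wrist_force: [0.4, -0.5, 0.3]
finger_gap: 65.9
finger_force: 0.0
```

```bash
python3 -m crank '[[0,34,-22,0,0,0,-0.13],[0,69,-45,0,0,0,-0.26],[0,103,-67,0,0,0,-0.39],[0,138,-90,0,0,0,-0.52],[0,172,-112,0,0,0,-0.65],[0,206,-134,0,0,0,-0.78],[0,241,-157,0,0,0,-0.91],[0,275,-179,0,0,0,-1.04],[0,310,-202,0,0,0,-1.17],[0,344,-224,0,0,0,-1.3]]'
```

```text
clock: 1.5
eef_pos: [449.9, -148.0, 298.8]
eef_rot: [-3.14, -0.001, 1.742]
wrist_force: [0.6, -0.6, 0.1]
finger_gap: 0.2
finger_force: 0.0
```

```bash
python3 -m crank '[[0,31,8,0,0,0,-0.14],[0,61,16,0,0,0,-0.28],[0,92,24,0,0,0,-0.42],[0,122,33,0,0,0,-0.56],[0,153,41,0,0,0,-0.7],[0,184,49,0,0,0,-0.84],[0,214,57,0,0,0,-0.98],[0,245,65,0,0,0,-1.12],[0,275,74,0,0,0,-1.26],[0,306,82,0,0,0,-1.405]]'
python3 - <<'E'
from h import *; s=manip.read_state(); print(s["joints"],s["eef_pos"],s["eef_rot"],s["wrist_force"])
E
```

```text
clock: 2.5
eef_pos: [479.5, 166.7, 298.6]
eef_rot: [-3.141, -0.002, -3.136]
wrist_force: [1.5, -0.4, -0.2]
finger_gap: 0.3
finger_force: 0.0
[ 2.62414410e-01  1.49927357e-01  1.48928769e+00 -7.91802726e-05
  1.50490067e+00 -1.31438865e+00] [479.51260701 166.67637288 298.60935391] [-3.14087637e+00 -2.42054252e-03 -3.13558148e+00] [ 1.46850573 -0.37110675 -0.1978427 ]
```

```bash
python3 -m crank '[[0,-35,-6,0,0,0,0],[0,-70,-12,0,0,0,0],[0,-104,-18,0,0,0,0],[0,-104,-18,40,0,0,0],[0,-104,-18,80,0,0,0],[0,-104,-18,120,0,0,0],[0,-104,-18,150,0,0,0],[0,-104,-18,170,0,0,0],[0,-104,-18,180,0,0,0],[0,-104,-18,180,0,0,0]]'
python3 - <<'E'
from h import *; import cv2
for n in ("scene","top"):
    p,d=optics.camera(n); c=(p[130:330,230:430] if n=="scene" else p[80:280,230:430])[:,:,::-1]
    cv2.imwrite(f"pics/{n}1.png",cv2.resize(c,None,fx=2.5,fy=2.5))
a=[cv2.imread(f"pics/{n}1.png") for n in("scene","top")]
cv2.imwrite("pics/both1.png",cv2.resize(np.hstack(a),(800,400)))
E
```

```text
clock: 3.5
eef_pos: [583.0, 147.3, 118.5]
eef_rot: [-3.141, -0.003, -3.141]
wrist_force: [-0.2, 0.3, -0.3]
finger_gap: 0.4
finger_force: 0.0
```

View pics/both1.png

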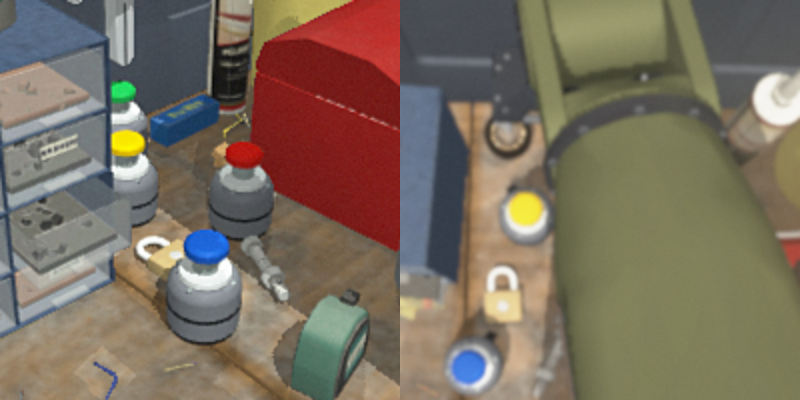

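Fingertips are above green (scene crop at about (120,60)), with nothing touched. Pressing in small steps.

```bash
python3 -m crank '[[0,-1,0,15,0,0,0],[0,-1,0,24,0,0,0],[0,-1,0,27,0,0,0],[0,-1,0,30,0,0,0],[0,-1,0,32,0,0,0],[0,-1,0,34,0,0,0],[0,-1,0,34,0,0,0],[0,-1,0,34,0,0,0]]'
```

```text
clock: 4.4
eef_pos: [585.0, 147.5, 86.7]
eef_rot: [3.142, 0.0, -3.141]
wrist_force: [-1.6, -0.0, 2.7]
finger_gap: 0.2
finger_force: 1.4
```

```bash
python3 -m crank '[[0,0,0,2,0,0,0],[0,0,0,4,0,0,0],[0,0,0,6,0,0,0],[0,0,0,8,0,0,0],[0,0,0,9,0,0,0],[0,0,0,10,0,0,0],[0,0,0,10,0,0,0],[0,0,0,10,0,0,0]]'
```

```text
clock: 5.2
eef_pos: [585.0, 147.5, 76.7]
eef_rot: [3.142, 0.0, -3.141]
wrist_force: [-2.4, -1.0, 7.7]
finger_gap: 0.4
finger_force: 3.3
```

Green force of 7.7 N at full depth means it is on the stop. Retracting, then turning on the way to yellow.

```bash
python3 -m crank '[[0,0,0,0.7,0,0,0],[0,0,0,-10,0,0,0],[0,0,0,-50,0,0,0],[0,0,0,-90,0,0,0],[0,0,0,-130,0,0,0],[0,33,8,-130,0,0,0.13],[0,65,17,-130,0,0,0.27],[0,65,17,-130,0,0,0.41],[0,65,17,-130,0,0,0.55],[0,65,17,-130,0,0,0.69]]'
```

```text
clock: 6.2
eef_pos: [519.7, 164.6, 206.9]
eef_rot: [3.141, 0.0, 2.446]
wrist_force: [-0.0, 0.8, -0.3]
finger_gap: 0.7
finger_force: 0.0
```

```bash
python3 -m crank '[[0,0,0,0,0,0,0.14],[0,0,0,0,0,0,0.28],[0,0,0,0,0,0,0.42],[0,0,0,0,0,0,0.56],[0,0,0,0,0,0,0.7],[0,0,0,0,0,0,0.84],[0,24,11,0,0,0,0.88],[0,47,22,0,0,0,0.88],[0,47,22,45,0,0,0.88],[0,47,22,90,0,0,0.88]]';python3 -m crank '[[0,0,0,10,0,0,0],[0,0,0,16,0,0,0],[0,0,0,20,0,0,0],[0,0,0,24,0,0,0],[0,0,0,27,0,0,0],[0,0,0,29,0,0,0],[0,0,0,30,0,0,0],[0,0,0,30,0,0,0]]'
```

```text
clock: 7.2
eef_pos: [497.8, 212.2, 116.4]
eef_rot: [3.139, -0.001, 1.573]
wrist_force: [0.5, 0.4, -0.4]
finger_gap: 0.6
finger_force: 0.0
clock: 8.0
eef_pos: [498.0, 211.5, 86.9]
eef_rot: [3.141, -0.0, 1.572]
wrist_force: [1.4, 0.3, 4.0]
finger_gap: 0.7
finger_force: 1.7
```

```bash
python3 -m crank '[[0,0,0,2,0,0,0],[0,0,0,4,0,0,0],[0,0,0,6,0,0,0],[0,0,0,8,0,0,0],[0,0,0,9,0,0,0],[0,0,0,10,0,0,0],[0,0,0,10.5,0,0,0],[0,0,0,10.5,0,0,0]]'
```

```text
clock: 8.8
eef_pos: [497.9, 211.4, 76.3]
eef_rot: [3.141, -0.0, 1.572]
wrist_force: [2.3, 0.7, 7.1]
finger_gap: 0.6
finger_force: 3.9
```

```bash
python3 -m crank '[[0,0,0,-10,0,0,0],[0,0,0,-50,0,0,0],[0,0,0,-90,0,0,0],[0,0,0,-130,0,0,0],[0,0,-40,-130,0,0,0],[0,0,-80,-130,0,0,0],[0,10,-120,-130,0,0,0],[0,32,-150,-130,0,0,0],[0,55,-167,-130,0,0,0],[0,55,-167,-130,0,0,0]]';python3 -m crank '[[0,0,0,40,0,0,0],[0,0,0,75,0,0,0],[0,0,0,90,0,0,0],[0,0,0,90,0,0,0]]'
python3 - <<'E'
from h import *; import cv2
for n in ("scene","top"):
    p,d=optics.camera(n); c=(p[130:330,230:430] if n=="scene" else p[100:300,180:380])[:,:,::-1]
    cv2.imwrite(f"pics/{n}2.png",cv2.resize(c,None,fx=2,fy=2))
cv2.imwrite("pics/both2.png",np.hstack([cv2.imread(f"pics/{n}2.png") for n in("scene","top")]))
E
```

```text
clock: 9.8
eef_pos: [328.6, 267.5, 206.1]
eef_rot: [-3.141, 0.0, 1.575]
wrist_force: [0.7, -1.1, 0.5]
finger_gap: 0.1
finger_force: 0.0
clock: 10.2
eef_pos: [329.8, 265.0, 114.1]
eef_rot: [-3.138, 0.003, 1.571]
wrist_force: [0.8, -0.5, 0.4]
finger_gap: 0.6
finger_force: 0.0
```

View pics/both2.png

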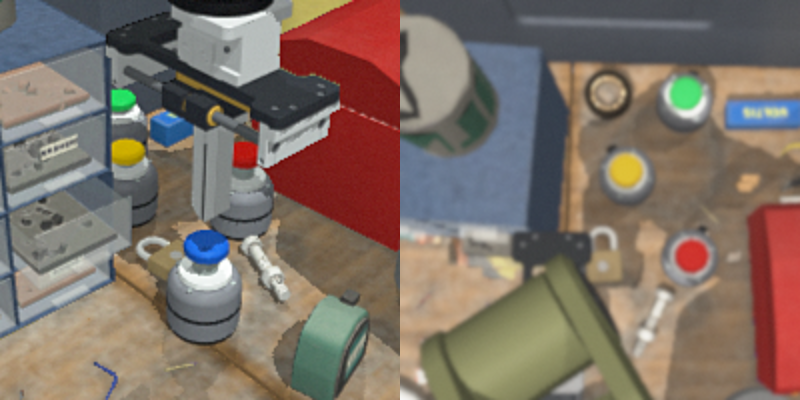

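Yellow and green sit lower than before. The fingertips are right above blue, with the tip at (205,215) and the button at (205,240).

```bash
python3 -m crank '[[0,1,1,10,0,0,0],[0,1,1,16,0,0,0],[0,1,1,20,0,0,0],[0,1,1,24,0,0,0],[0,1,1,27,0,0,0],[0,1,1,29,0,0,0],[0,1,1,29,0,0,0],[0,1,1,29,0,0,0]]'
```

```text
clock: 11.1
eef_pos: [331.7, 267.3, 87.1]
eef_rot: [3.141, -0.0, 1.572]
wrist_force: [-0.1, -0.1, 2.2]
finger_gap: 0.1
finger_force: 1.3
```

```bash
python3 -m crank '[[0,0,0,2,0,0,0],[0,0,0,4,0,0,0],[0,0,0,6,0,0,0],[0,0,0,8,0,0,0],[0,0,0,9.5,0,0,0],[0,0,0,10.5,0,0,0],[0,0,0,11,0,0,0],[0,0,0,11,0,0,0],[0,0,0,11,0,0,0]]'
```

```text
clock: 12.0
eef_pos: [331.7, 267.3, 76.1]
eef_rot: [3.141, -0.0, 1.572]
wrist_force: [-2.2, -0.4, 8.7]
finger_gap: 0.2
finger_force: 4.0
```

```bash
python3 -m crank '[[0,0,0,-10,0,0,0],[0,0,0,-50,0,0,0],[0,0,0,-90,0,0,0],[0,0,0,-130,0,0,0],[0,0,0,-170,0,0,0],[0,0,0,-200,0,0,0],[0,0,0,-200,0,0,0],[0,0,0,-200,0,0,0]]'
python3 - <<'E'
from h import *; import cv2
W={"g":(322,145,60,586,148),"y":(292,185,25,499,211),"r":(325,228,0,408,138),"b":(265,263,100,332,266)}
for n in("top","scene"):
  c=optics.calibration(n);p,D=optics.camera(n)
  K,R,t=[np.array(c[k],float) for k in("camera_matrix","R","t")]
  vs,us=np.nonzero(D); q=(np.linalg.inv(K)@np.c_[us,vs,np.ones(len(us))].T)*D[vs,us]; P=(R.T@(q-t[:,None])).T
  for k,w in W.items():
    m=(np.hypot(P[:,0]-w[3],P[:,1]-w[4])<25)&(P[:,2]>65)&(P[:,2]<100); T=P[m]
    print(n,k,m.sum(),np.median(T,0).round(1) if m.sum() else None)
E
```

```text
clock: 12.8
eef_pos: [331.5, 267.1, 276.0]
eef_rot: [3.141, -0.0, 1.572]
wrist_force: [0.2, -0.2, -0.3]
finger_gap: 0.3
finger_force: 0.0
top g 230 [583.9 148.5  77.6]
top y 237 [498.2 211.6  77.4]
top r 244 [407.  139.6  87.7]
top b 0 None
scene g 121 [575.9 149.5  78.7]
scene y 191 [492.  215.1  78.7]
scene r 255 [402.6 145.3  87.4]
scene b 317 [326.8 271.2  78.6]
```

Green, yellow and blue tops now sit near 79 mm and red is still out. Nothing has moved, so I'm handing in.

```bash
python3 -c "
from cell import manip; print(manip.sign_off())"
```

```text
the job is handed in; nothing more can be done
None
```

The green, yellow and blue buttons were pushed fully in, in that order, with under 10 N read at the end of each press. Red is still out, the switches still stand in place, the arm is clear, and the job is handed in; no verdict came back.

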